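Open the tall scrap bin by its lever and ease the lid shut

TASK

My gloves are full of chicken trimmings: open the tall scrap bin for me by pressing its front lever right down with the fingertips until the lid stands fully open, and keep it open for a good three seconds while I drop them in. Then ease the lever back up slowly, staying on it all the way, so that the lid comes down under control and closes completely without slamming, and take the hand away. Only press the lever: do not lift the lid by hand, leave the low bin shut, and leave everything else on the counter where it stands.

Things in the scene. Friction and masses are not known exactly. Their poses are not given: they have to be found in the camera images.
- scrap_bin: the tall bin, the one to use: stainless counter bin, screwed to the counter, 180 mm front to back, 170 mm wide. Origin: centre of its underside on the counter; x points to its back (the lid hinge), -x is its front where the lever's paddle sticks out, z up. Rim 182 mm above the counter
- low_bin: the low bin, to be left shut: same make, footprint and lever as the tall bin, but its rim is only 112 mm above the counter. Origin and axes likewise
- scrap_pad (a point): the point to press: centre of the top of the tall bin's paddle, a flat plate with a rubber tread, 62 mm front to back x 92 mm across, 7 mm thick, 83 mm in front of the bin's front face; 131 mm above the counter at rest, 78 mm when fully down. It moves with the lever, whose pivot (side bars, mid-bin) lies 165 mm behind this point, 100 mm above the counter. Axes: the bin's, at rest
- scrap_lever (a joint): angle of the tall bin's lever: 0 at rest (paddle 0.15 rad above level), grows as the paddle is pressed down, 0.32 at its bottom stop. Pressing takes about 6 to 12 N to start, falling to 2 to 4 N at the bottom; the lid's weight pushes the lever back up, with no spring, catch or damper
- scrap_hinge (a joint): angle of the tall bin's lid: 0 shut, 1.2 fully open (lever at its bottom stop). Rods link it to the lever: 3.5 to 4.2 rad of lid for each rad of lever. If the lever is let go the lid falls shut in about a third of a second and slams; easing it down takes a second or more
- scrap_lid: the tall bin's lid, a stainless plate 188 x 178 x 4 mm, about 0.42 kg, hinged along the bin's back rim and opening up and away from the paddle. Origin: middle of the plate's underside, 182 mm above the counter when shut; the hinge line lies 96 mm from it towards the bin's back (its +x). Not to be touched
- low_hinge (a joint): angle of the low bin's lid: 0 shut, 1.2 open. Stays shut
- salt_jar: glass jar with steel cap, 60 mm across, 68 mm high, standing near the robot between the two levers. Origin: centre of its foot
- pepper_mill: turned dark wood pepper mill, 56 mm across, 210 mm high, standing between the two bins. Origin: centre of its foot
- squeeze_bottle: sauce squeeze bottle, 66 mm across, 200 mm high, to the left. Origin: centre of its foot
- oil_bottle: green glass oil bottle, 70 mm across, 240 mm high, far left. Origin: centre of its foot
- bowl: small steel bowl, 120 mm across, 50 mm high, left front. Origin: centre of its foot
- onion: onion, 68 mm across, 63 mm high, on the blue chopping board to the right. Origin: centre of its foot
- half_lemon: half lemon, cut face down, 54 mm across, 34 mm high, on the chopping board. Origin: centre of its cut face
- chef_knife: chef's knife, 340 mm long, 18 mm high, lying on the chopping board, handle to -x of its own axes. Origin: at board level, near the heel of the blade

How it is judged (in metres and radians):
On the way, in this order (a step that is already met when the one before it is completed fails the run):
1. the tall bin's lid stands fully open (over 1.05 of 1.2 rad) for 2.5 s without a break (value of joint scrap_hinge above 1.05 rad), for 2.5 s.
2. the tall bin's lid is shut (under 0.03 rad) (value of joint scrap_hinge below 0.03 rad), for 0.3 s.
At the end, for the whole second after the job is handed in: the tall bin's lid is shut (within 0.03 rad) with its lever back at rest (within 0.02 rad), the low bin is shut (within 0.03 rad), and every loose thing is within 30 mm of where it stood (value of joint each of scrap_hinge, low_hinge below 0.03 rad and value of joint scrap_lever below 0.02 rad and not (distance of salt_jar from where it was at the start of the episode above 0.03 m) and not (distance of pepper_mill from where it was at the start of the episode above 0.03 m) and not (distance of squeeze_bottle from where it was at the start of the episode above 0.03 m) and not (distance of oil_bottle from where it was at the start of the episode above 0.03 m) and not (distance of bowl from where it was at the start of the episode above 0.03 m) and not (distance of onion from where it was at the start of the episode above 0.03 m) and not (distance of half_lemon from where it was at the start of the episode above 0.03 m) and not (distance of chef_knife from where it was at the start of the episode above 0.03 m)); the robot touches nothing.
It fails at once if the tall bin's lid drops or slams: it closes faster than 2.5 rad/s (the whole way in under half a second) (velocity of joint scrap_hinge below -2.5 rad/s and value of joint scrap_hinge below 1.05 rad).
It fails at once if the robot touches the tall bin's lid (contact force between any of the fingers, the arm and scrap_lid above 1 N).
It fails at once if the low bin's lid is opened (over 0.15 rad) (value of joint low_hinge above 0.15 rad).
It fails at once if a loose thing on the counter is pushed, lifted or carried (over 30 mm) (distance of any of salt_jar, pepper_mill, squeeze_bottle, oil_bottle, bowl, onion, half_lemon, chef_knife from where it was at the start of the episode above 0.03 m).
It also fails if it takes over 48 s, if anything falls off the work surface, if the arm or the gripper's body presses on something with over 40 N, if the wrist force passes 120 N, or if a joint passes its speed limit or range.

ROBOT

A 6-joint arm with a two-finger parallel gripper is mounted at the origin on the work surface. World frame = base frame: x ahead of the robot, y to its left, z up, the work surface at z = 0. Lengths are in mm, angles in rad, forces in N, time in s.
With the tool pointing down it reaches from about 350 to 975 mm from the base axis. Payload 7.1 kg.
Tool frame: the origin (TCP) lies between the finger pads; the fingertips stand 14 mm ahead of it and the grasp point (between the pads) lies 5 mm behind it (ctrl.tcp_to_tips is the distance from the TCP to the fingertips, in mm); z points along the fingers, y is the line along which they close (so a half turn about z gives the same grasp; the last joint's range is limited). The gripper opens to 88 mm and grips with 3 to 60 N. Pads are 20 mm wide; open, the fingers measure 115 mm over their backs; the gripper's body (75 mm by 178 mm) begins 61 mm behind the grasp point.
Start: joints at [1.321, 0.423, 1.63, -0, 1.089, -0.019], TCP at [142.941, 608.418, 236.675] pointing down, gripper open.
Joint ranges: [-3, 3], [-0.9, 2.11], [0.09, 2.58], [-1.31, 4.45], [0.11, 2.69], [-2.54, 2.54]. Speed limits (rad/s): [2.39, 2.39, 3.01, 3.14, 3.14, 3.14].

INTERFACE

Orientations are given as a rotation vector (axis times angle).
In Python, from workcell import ctrl gives the robot as it stands.
- The arm moves only by the tool apply_moves, never from a script. Its argument "series" is a list that holds one entry, the list of rows, each a list of 7 numbers: the shift along the tool's x, y, z in cm, then the turn, a rotation vector about the tool's x, y, z in degrees, then the opening, from 0 (shut) to 1 (fully open). A call has 1 to 12 rows; each row shifts and turns the commanded pose from where the row before left it, along the tool's axes as they then stand; what a row does not reach is not made up. A row lasts 1/10 s, in which the tool goes at most 50 mm and 8.59 degrees, less where a joint would pass 70% of its speed; a pose out of reach is approached as far as the arm can. A call with a gripper value outside its range is refused whole. The fingers move at their own pace and stop on an object; the grip force is fixed at half the most. Time passes only in rows, so rows that do not move let the fingers close. It gives the time, the measured TCP pose, the force and the opening at its end, in the units of the state.
- ctrl.get_obs(): the state, without advancing time (a new reading comes with each control period).
- ctrl.get_image(name): name is "scene" or "top"; returns a dict with "img" (400x640x3 uint8, blue, green, red), "K" (3x3 intrinsics, pixels), "cam_to_world" (4x4, takes a point from camera to world coordinates). Camera axes: x right, y down, z forward; pixel columns grow to the right and rows downward; lengths in mm; the calibration is good to about 2 mm. A picture is of the moment at which its call begins. There is no depth.
- ctrl.close_job(): hands the job in, once; it reports no verdict.
The state is a dict: "t": time; "qpos": joint angles; "qvel": joint speeds; "joint_torque": joint torques, N m; "ee_pos": TCP position; "orientation": TCP orientation; "ft_force": force on the tool from outside, world axes, zero at the start; "moment": the same for the moment, N m; "width": finger opening in mm.
Only numpy, scipy, OpenCV 4.12 (cv2) and the standard library are available. Lean on these libraries where they do the work, as an engineer would, in place of code of your own. Each camera call takes 0.05 s, during which the arm holds its last target. There are 200 camera calls.

## Working session

There is one attempt and no reset: what is moved stays moved. The work goes in short steps, Python scripts to look and compute and a tool call to move; the robot and the scene stay as the last step left them, time stands still between calls to the robot, and variables do not carry over. Pictures are saved under pics/ and viewed, on a budget of 10 in all, crops included, one or two more only if the job needs it, and the job is handed in when it is done.

Besides the shell and the picture viewer there is one more tool, called after ">>>" as name(argument=value, ...) on one line, values as JSON. apply_moves: Moves the arm, as the interface text tells. Its arguments: {"type":"object","properties":{"series":{"type":"array","items":{"type":"array","items":{"type":"array","items":{"type":"number"}}}}},"required":["series"]}

```bash
mkdir -p pics; python3 - <<'E'
from workcell import ctrl
import cv2,numpy as np
o=ctrl.get_obs();print(o)
for n in("scene","top"):
    d=ctrl.get_image(n);cv2.imwrite(f"pics/{n}0.png",d["img"]);np.savez(f"{n}.npz",**d)
    print(d["K"],d["cam_to_world"].round(3))
E
```

```text
{'t': 0.0, 'qpos': array([ 1.32099722e+00,  4.23861646e-01,  1.63069269e+00,  1.97928873e-05,
        1.08857340e+00, -1.90185123e-02]), 'qvel': array([ 1.29478585e-03,  9.12511922e-06, -5.89077211e-04,  6.14206166e-04,
       -1.22877936e-03,  1.92047959e-04]), 'joint_torque': array([ 2.40097379e-04, -5.44611096e+01, -2.73676246e+01,  6.44880719e-02,
        2.23900226e-02, -1.03353518e-04]), 'ee_pos': array([142.81025653, 607.91768085, 235.88762662]), 'orientation': array([-3.61693943e-01, -3.12047666e+00,  2.38568709e-03]), 'ft_force': array([-0.38358811,  0.56848969, -0.7734059 ]), 'moment': array([-0.01500634, -0.03503464, -0.04770438]), 'width': 87.66234926859012}
[[470.73965533   0.         310.39000675]
 [  0.         470.73965533 201.80520248]
 [  0.           0.           1.        ]] [[-1.520000e-01  6.140000e-01 -7.750000e-01  1.925182e+03]
 [ 9.880000e-01  1.060000e-01 -1.110000e-01  1.454540e+02]
 [ 1.400000e-02 -7.830000e-01 -6.220000e-01  1.216354e+03]
 [ 0.000000e+00  0.000000e+00  0.000000e+00  1.000000e+00]]
[[509.81868457   0.         325.2462238 ]
 [  0.         509.81868457 202.63201824]
 [  0.           0.           1.        ]] [[-2.400000e-02 -9.950000e-01  1.000000e-01  3.818240e+02]
 [-1.000000e+00  2.400000e-02 -4.000000e-03 -4.417200e+01]
 [ 2.000000e-03 -1.000000e-01 -9.950000e-01  1.813077e+03]
 [ 0.000000e+00  0.000000e+00  0.000000e+00  1.000000e+00]]
```

View pics/top0.png

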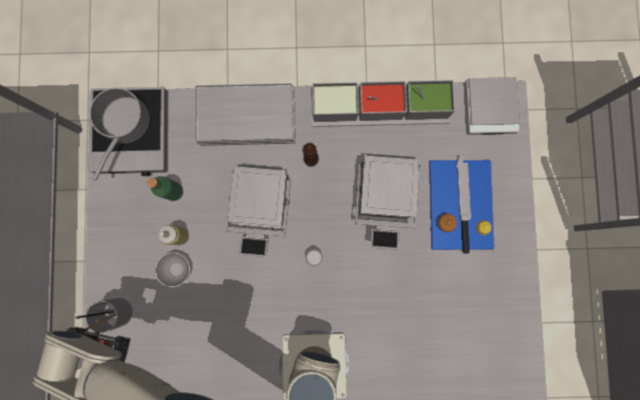

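View pics/scene0.png

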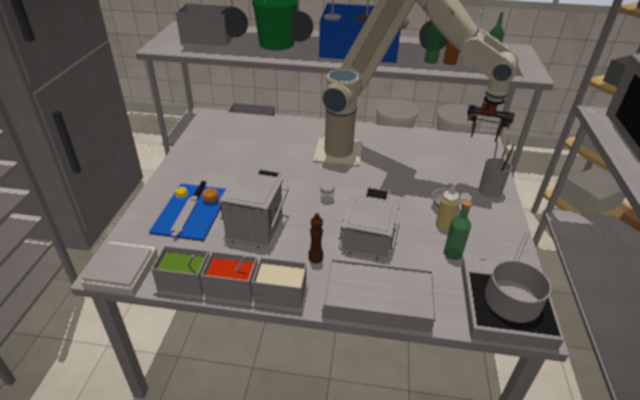

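The top view shows the tall bin at (390,188), with its black paddle at (385,239). The low bin is at (258,197), its paddle at (254,246), and the jar at (314,257). The scene view confirms which bin is tall: the one at (253,207), with its paddle at (268,174).

```bash
cat >h.py <<'E'
import numpy as np,cv2
def ray(d,uv,z):
    T=d["cam_to_world"];r=T[:3,:3]@np.linalg.inv(d["K"])@[*uv,1];c=T[:3,3]
    return c+r*(z-c[2])/r[2]
def proj(d,p):
    q=np.linalg.inv(d["cam_to_world"])@[*p,1];q=d["K"]@q[:3];return q[:2]/q[2]
def black(d,box,thr=45):
    x0,y0,x1,y1=box;m=(d["img"][y0:y1,x0:x1].max(2)<thr).astype(np.uint8)
    c=max(cv2.findContours(m,0,2)[0],key=cv2.contourArea);
    return cv2.minAreaRect(c+np.array([x0,y0])),cv2.boxPoints(cv2.minAreaRect(c+np.array([x0,y0])))
E
python3 - <<'E'
from h import *
t=np.load("top.npz");s=np.load("scene.npz")
for n,d,b in(("tallT",t,(365,222,405,255)),("tallS",s,(250,165,285,183)),("lowT",t,(235,230,275,262)),("lowS",s,(360,183,395,203))):
    z=131 if 'tall' in n else 131
    r,p=black(d,b);print(n,r,ray(d,r[0],z).round(1));print(np.array([ray(d,q,z) for q in p]).round(0).tolist())
g=t["img"][150:235,350:425];cv2.imwrite("pics/c.png",cv2.resize(t["img"][145:270,230:430],None,fx=4,fy=4,interpolation=2))
print("jar",ray(t,(314,257),68), "mill",ray(t,(311,160),0))
E
```

```text
tallT ((384.4720764160156, 238.890869140625), (21.872844696044922, 12.824468612670898), 4.085616588592529) [ 425.9 -243.1  131. ]
[[408.0, -205.0, 131.0], [450.0, -209.0, 131.0], [443.0, -281.0, 131.0], [402.0, -277.0, 131.0]]
tallS ((267.9864807128906, 173.08108520507812), (16.111101150512695, 1.8083888292312622), 9.462322235107422) [ 420.1 -242.7  131. ]
[[423.0, -275.0, 131.0], [410.0, -277.0, 131.0], [417.0, -210.0, 131.0], [430.0, -209.0, 131.0]]
lowT ((252.92759704589844, 246.3689727783203), (21.50878143310547, 12.539868354797363), 4.763641834259033) [411.6 190.1 131. ]
[[395.0, 227.0, 131.0], [436.0, 223.0, 131.0], [428.0, 153.0, 131.0], [387.0, 157.0, 131.0]]
lowS ((376.5946044921875, 193.43243408203125), (17.426292419433594, 6.247161388397217), 9.462322235107422) [480.6 193.  131. ]
[[497.0, 159.0, 131.0], [457.0, 161.0, 131.0], [464.0, 227.0, 131.0], [504.0, 224.0, 131.0]]
jar [371.76730513  -8.4896035   68.        ] mill [719.20026703  -3.79942174   0.        ]
```

View pics/c.png

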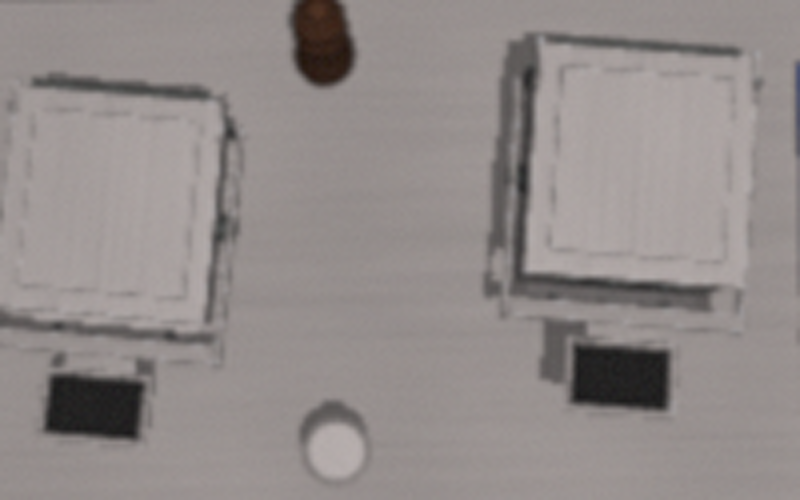

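The crop shows the tall lid's corners at (525,272), (740,287), (752,52) and (540,38), and the tread centre at about (621,377). I'll get the yaw from these, check the sizes, and express the path in tool axes.

```bash
cat >>h.py <<'E'
from scipy.spatial.transform import Rotation as R
def rel(o,target):
    return (R.from_rotvec(o["orientation"]).inv().apply(np.array(target)-o["ee_pos"])/10).round(2)
E
python3 - <<'E'
from h import *
from workcell import ctrl
t=np.load("top.npz")
C=np.array([ray(t,(230+a/4,145+b/4),184) for a,b in((525,272),(740,287),(752,52),(540,38))])
print(C.round(0),C.mean(0)); e=C[0]-C[1];f=C[2]-C[1]
print("w,l",np.linalg.norm(e),np.linalg.norm(f),"yaw",np.degrees([np.arctan2(-e[0],e[1]),np.arctan2(f[1],f[0])]))
o=ctrl.get_obs();r=R.from_rotvec(o["orientation"]);print(r.as_matrix().round(3))
for y in(-4,-5):
  u=np.array([np.cos(np.radians(y)),np.sin(np.radians(y)),0]);print("pad from lid",C.mean(0)-173*u)
E
```

```text
[[ 509. -165.  184.]
 [ 493. -337.  184.]
 [ 683. -355.  184.]
 [ 699. -183.  184.]] [ 596.06332152 -260.09711031  184.        ]
w,l 172.54149014430328 191.2767019847675 yaw [-5.36073782 -5.28503206]
[[-0.973  0.229 -0.   ]
 [ 0.229  0.973 -0.001]
 [ 0.    -0.001 -1.   ]]
pad from lid [ 423.48474083 -248.02924035  184.        ]
pad from lid [ 423.72163875 -245.01916681  184.        ]
```

>>> apply_moves(series=[[[0,0,-4,0,0,0,0],[0,0,-4,0,0,0,0],[0,0,-4,0,0,0,0]]])

```text
t: 0.4
ee_pos: [142.8, 608.0, 357.4]
orientation: [-0.362, -3.12, 0.003]
ft_force: [-0.3, 2.0, 0.6]
width: 67.6
```

>>> apply_moves(series=[[[-3.3,-2.9,0,0,0,0,0],[-3.3,-2.9,0,0,0,0,0],[-3.3,-2.9,0,0,0,0,0],[-3.3,-2.9,0,0,0,0,0],[-3.3,-2.9,0,0,0,0,0],[-3.3,-2.9,0,0,0,0,0],[-3.3,-2.9,0,0,0,0,0],[-3.3,-2.9,0,0,0,0,0],[-3.3,-2.9,0,0,0,0,0],[-3.3,-2.9,0,0,0,0,0],[0,0,0,0,0,-7.9,0],[0,0,0,0,0,0,0]]])

```text
t: 1.6
ee_pos: [398.3, 249.4, 356.4]
orientation: [-0.148, -3.138, 0.0]
ft_force: [-0.2, 0.0, -0.6]
width: 0.5
```

```bash
python3 - <<'E'
from h import *
from workcell import ctrl
o=ctrl.get_obs();print(o["ee_pos"],R.from_rotvec(o["orientation"]).as_matrix().round(3),rel(o,(422,-244,340)))
E
```

```text
[398.28575541 249.44399819 356.40262779] [[-0.996  0.094 -0.001]
 [ 0.094  0.996 -0.   ]
 [ 0.001 -0.    -1.   ]] [ -7.01 -48.9    1.65]
```

>>> apply_moves(series=[[[-0.64,-4.45,0,0,0,0,0],[-0.64,-4.45,0,0,0,0,0],[-0.64,-4.45,0,0,0,0,0],[-0.64,-4.45,0,0,0,0,0],[-0.64,-4.45,0,0,0,0,0],[-0.64,-4.45,0,0,0,0,0],[-0.64,-4.45,0,0,0,0,0],[-0.64,-4.45,0,0,0,0,0],[-0.64,-4.45,0,0,0,0,0],[-0.64,-4.45,0,0,0,0,0],[-0.6,-4.4,0,0,0,0,0],[0,0,0,0,0,0,0]]])

```text
t: 2.8
ee_pos: [422.6, -246.1, 356.4]
orientation: [-0.156, -3.138, 0.002]
ft_force: [0.7, 0.7, 1.0]
width: 0.3
```

```bash
python3 - <<'E'
from h import *
from workcell import ctrl
o=ctrl.get_obs();print(o["ee_pos"],o["ft_force"],rel(o,(422,-244,175)))
E
```

```text
[ 422.6263376  -246.08263257  356.36184459] [0.66115922 0.67373112 0.98469053] [ 0.08  0.22 18.14]
```

>>> apply_moves(series=[[[0,0.2,3,0,0,0,0],[0,0,3,0,0,0,0],[0,0,3,0,0,0,0],[0,0,3,0,0,0,0],[0,0,3,0,0,0,0],[0,0,3,0,0,0,0],[0,0,0,0,0,0,0],[0,0,0,0,0,0,0]]])

```text
t: 3.6
ee_pos: [422.6, -239.8, 176.9]
orientation: [-0.146, -3.137, -0.001]
ft_force: [0.3, -0.8, 0.4]
width: 0.5
```

```bash
python3 - <<'E'
from h import *
from workcell import ctrl
o=ctrl.get_obs();print(o["ee_pos"],o["ft_force"])
s=ctrl.get_image("scene");t=ctrl.get_image("top")
a=cv2.resize(s["img"][90:250,200:360],(400,400),interpolation=2);b=cv2.resize(t["img"][140:300,310:470],(400,400),interpolation=2)
cv2.imwrite("pics/d.png",np.hstack([a,b]))
E
```

```text
[ 422.57764825 -239.77871094  176.86178288] [ 0.28579634 -0.80833314  0.43050165]
```

View pics/d.png

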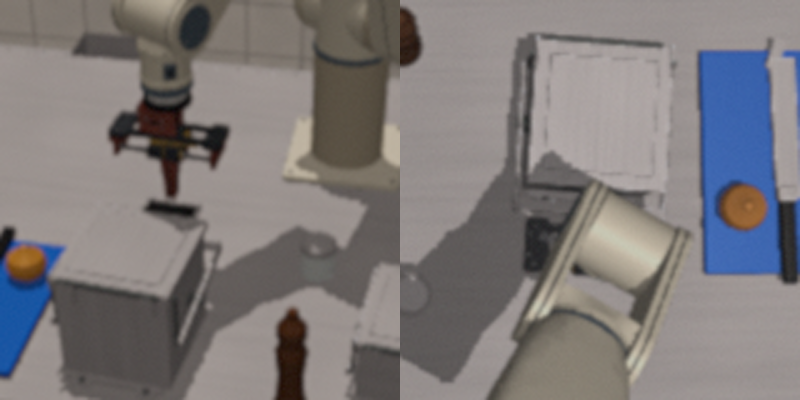

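The fingertips hang over the middle of the tall paddle: left panel tip (172,190), paddle (172,208). The wrist is well forward of the lid. Next I'll come down to contact.

>>> apply_moves(series=[[[0,-0.3,0.8,0,0,0,0],[0,0,0.8,0,0,0,0],[0,0,0.8,0,0,0,0],[0,0,0.4,0,0,0,0],[0,0,0.3,0,0,0,0],[0,0,0.3,0,0,0,0],[0,0,0.3,0,0,0,0],[0,0,0.3,0,0,0,0]]])

```text
t: 4.5
ee_pos: [420.7, -243.5, 136.7]
orientation: [-0.145, -3.135, -0.001]
ft_force: [-6.9, -0.4, 10.2]
width: 0.2
```

>>> apply_moves(series=[[[0,0,0.35,0,0,0,0],[0,0,0.35,0,0,0,0],[0,0,0.35,0,0,0,0],[0,0,0.35,0,0,0,0],[0,0,0.35,0,0,0,0],[0,0,0.35,0,0,0,0],[0,0,0.35,0,0,0,0],[0,0,0.35,0,0,0,0],[0,0,0.35,0,0,0,0],[0,0,0.35,0,0,0,0],[0,0,0.2,0,0,0,0],[0,0,0.2,0,0,0,0]]])

```text
t: 5.7
ee_pos: [421.4, -243.5, 97.4]
orientation: [-0.146, -3.137, -0.001]
ft_force: [-4.5, -0.4, 5.0]
width: 0.8
```

>>> apply_moves(series=[[[0,0,0.2,0,0,0,0],[0,0,0.2,0,0,0,0],[0,0,0.1,0,0,0,0],[0,0,0,0,0,0,0]]])

```text
t: 6.1
ee_pos: [422.0, -243.6, 92.7]
orientation: [-0.146, -3.138, -0.0]
ft_force: [-5.5, 1.5, 6.1]
width: 0.9
```

```bash
python3 - <<'E'
from h import *
from workcell import ctrl
o=ctrl.get_obs();print(o["ee_pos"],o["ft_force"])
s=ctrl.get_image("scene");t=ctrl.get_image("top")
a=cv2.resize(s["img"][90:250,200:360],(400,400),interpolation=2);b=cv2.resize(t["img"][140:300,310:470],(400,400),interpolation=2)
cv2.imwrite("pics/e.png",np.hstack([a,b]))
E
```

```text
[ 421.99328549 -243.63971283   92.73686543] [-5.45302455  1.46397173  6.11907941]
```

View pics/e.png

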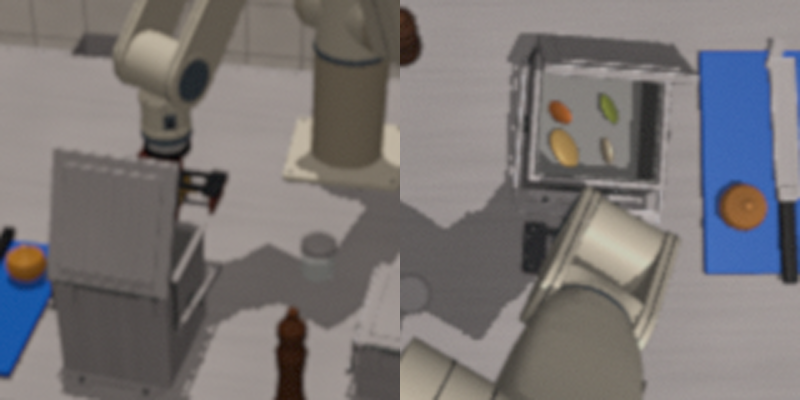

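The lid stands wide open and the bin's inside is visible at (600,125). I'll press slightly more to reach the stop, then hold.

>>> apply_moves(series=[[[0,0,0.1,0,0,0,0],[0,0,0.1,0,0,0,0],[0,0,0.1,0,0,0,0],[0,0,0,0,0,0,0],[0,0,0,0,0,0,0]]])

```text
t: 6.7
ee_pos: [422.1, -243.7, 92.0]
orientation: [0.146, 3.138, -0.0]
ft_force: [-11.7, 4.4, 37.1]
width: -0.1
```

The force jumped to 37 N with almost no travel, so the lever is on its bottom stop. I'll back off slightly and hold.

>>> apply_moves(series=[[[0,0,-0.1,0,0,0,0],[0,0,0,0,0,0,0],[0,0,0,0,0,0,0],[0,0,0,0,0,0,0],[0,0,0,0,0,0,0],[0,0,0,0,0,0,0],[0,0,0,0,0,0,0],[0,0,0,0,0,0,0],[0,0,0,0,0,0,0],[0,0,0,0,0,0,0],[0,0,0,0,0,0,0],[0,0,0,0,0,0,0]]])

```text
t: 7.9
ee_pos: [422.0, -243.7, 92.2]
orientation: [0.146, 3.138, -0.0]
ft_force: [-8.8, 3.6, 26.3]
width: 0.6
```

>>> apply_moves(series=[[[0,0,0,0,0,0,0],[0,0,0,0,0,0,0],[0,0,0,0,0,0,0],[0,0,0,0,0,0,0],[0,0,0,0,0,0,0],[0,0,0,0,0,0,0],[0,0,0,0,0,0,0],[0,0,0,0,0,0,0],[0,0,0,0,0,0,0],[0,0,0,0,0,0,0],[0,0,0,0,0,0,0],[0,0,0,0,0,0,0]]])

```text
t: 9.1
ee_pos: [422.0, -243.7, 92.2]
orientation: [0.146, 3.138, -0.0]
ft_force: [-9.6, 5.1, 25.2]
width: 0.2
```

>>> apply_moves(series=[[[0,0,0,0,0,0,0],[0,0,0,0,0,0,0],[0,0,0,0,0,0,0],[0,0,0,0,0,0,0],[0,0,0,0,0,0,0],[0,0,0,0,0,0,0],[0,0,0,0,0,0,0],[0,0,0,0,0,0,0],[0,0,0,0,0,0,0],[0,0,0,0,0,0,0],[0,0,0,0,0,0,0],[0,0,0,0,0,0,0]]])

```text
t: 10.3
ee_pos: [422.0, -243.7, 92.2]
orientation: [0.146, 3.138, -0.0]
ft_force: [-9.6, 4.0, 26.8]
width: 0.4
```

Held at the stop for 3.6 s. Now I'll ease up at about 20 mm/s, which is roughly 0.5 rad/s at the lid.

>>> apply_moves(series=[[[0,0,-0.1,0,0,0,0],[0,0,-0.1,0,0,0,0],[0,0,-0.2,0,0,0,0],[0,0,-0.2,0,0,0,0],[0,0,-0.2,0,0,0,0],[0,0,-0.2,0,0,0,0],[0,0,-0.2,0,0,0,0],[0,0,-0.2,0,0,0,0],[0,0,-0.2,0,0,0,0],[0,0,-0.2,0,0,0,0],[0,0,-0.2,0,0,0,0],[0,0,-0.2,0,0,0,0]]])

```text
t: 11.5
ee_pos: [421.7, -243.7, 112.9]
orientation: [-0.146, -3.138, -0.0]
ft_force: [-6.1, 0.2, 5.9]
width: 0.2
```

>>> apply_moves(series=[[[0,0,-0.2,0,0,0,0],[0,0,-0.2,0,0,0,0],[0,0,-0.2,0,0,0,0],[0,0,-0.2,0,0,0,0],[0,0,-0.2,0,0,0,0],[0,0,-0.2,0,0,0,0],[0,0,-0.2,0,0,0,0],[0,0,-0.2,0,0,0,0],[0,0,-0.2,0,0,0,0],[0,0,-0.2,0,0,0,0]]])

```text
t: 12.5
ee_pos: [422.7, -243.9, 133.4]
orientation: [0.146, 3.137, -0.0]
ft_force: [-2.3, 1.6, 8.4]
width: 0.5
```

>>> apply_moves(series=[[[0,0,-0.15,0,0,0,0],[0,0,-0.15,0,0,0,0],[0,0,-0.15,0,0,0,0],[0,0,-0.15,0,0,0,0],[0,0,-0.15,0,0,0,0],[0,0,-0.15,0,0,0,0]]])

```text
t: 13.1
ee_pos: [423.9, -244.1, 142.8]
orientation: [0.146, 3.134, -0.001]
ft_force: [0.3, 3.4, 9.4]
width: 0.7
```

>>> apply_moves(series=[[[0,0,-0.1,0,0,0,0],[0,0,-0.1,0,0,0,0],[0,0,-0.1,0,0,0,0],[0,0,-0.1,0,0,0,0],[0,0,-0.1,0,0,0,0],[0,0,-0.1,0,0,0,0],[0,0,-0.1,0,0,0,0],[0,0,-0.1,0,0,0,0]]])

```text
t: 13.9
ee_pos: [422.0, -243.7, 149.6]
orientation: [-0.146, -3.138, -0.0]
ft_force: [0.5, -0.6, 0.8]
width: 0.2
```

The force dropped to zero near 145 mm, so the lever is back at rest. I'll withdraw straight up and check.

>>> apply_moves(series=[[[0,0,-0.5,0,0,0,0],[0,0,-2,0,0,0,0],[0,0,-3,0,0,0,0],[0,0,-4,0,0,0,0],[0,0,-4,0,0,0,0],[0,0,-4,0,0,0,0],[3,0,0,0,0,0,0],[3,0,0,0,0,0,0],[0,0,0,0,0,0,0],[0,0,0,0,0,0,0],[0,0,0,0,0,0,0]]])

```text
t: 15.0
ee_pos: [363.0, -238.5, 324.9]
orientation: [0.146, 3.138, -0.0]
ft_force: [0.4, 1.1, -0.0]
width: 0.2
```

```bash
python3 - <<'E'
from h import *
from workcell import ctrl
o=ctrl.get_obs();print(o["ee_pos"],o["ft_force"],o["t"])
s=ctrl.get_image("scene")
s0=np.load("scene.npz");r,_=black(s,(250,165,285,183));print(r, black(s0,(250,165,285,183))[0])
cv2.imwrite("pics/f.png",np.hstack([cv2.resize(x["img"][100:260,140:340],(400,320),interpolation=2) for x in(s0,s)]))
E
```

```text
[ 363.03996299 -238.46054464  324.90907841] [ 0.40414673  1.11434329 -0.03713704] 15.0
((268.0135192871094, 172.91891479492188), (18.08388900756836, 2.46598482131958), 9.462321281433105) ((267.9864807128906, 173.08108520507812), (16.111101150512695, 1.8083888292312622), 9.462322235107422)
```

View pics/f.png

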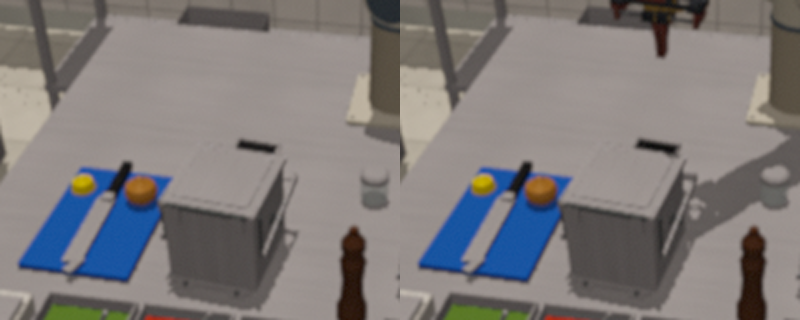

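The before and after crops match. The lid is flat, the paddle is back at the same pixel (258,147) and the objects shown are in place. Handing in.

```bash
python3 -c "
from workcell import ctrl
print(ctrl.close_job())"
```

```text
the job is handed in; nothing more can be done
None
```

The tall scrap bin was opened, held and closed as asked, and I've handed the job in; hand-in gives no verdict.

- **Opening:** I pressed the front lever with closed fingertips down to its bottom stop. The force jumped to 37 N there, and the picture taken just before the stop showed the lid wide open. I held it on the stop for 3.6 s.
- **Closing:** I eased the lever up at about 20 mm/s, slowing to 10 mm/s at the end. Every reading up to about 143 mm showed 6–9 N, so the fingers were still on the lever. The force then fell to zero near the rest height, and I moved the hand up and away.
- **Last checks:** The lid is shut, and the paddle is within 0.2 px of its starting position in the image. The jar, pepper mill, onion, lemon and knife look unmoved, and the force reads about zero. No check failed or disagreed.
- **Not checked:** I did not measure the lid angle or lid speed directly. The last picture did not cover the low bin, squeeze bottle, oil bottle or bowl. The arm crossed above them with its fingertips more than 100 mm higher than the tallest.

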